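# Fetch the orange-banded guard cartridge from the covered spares caddy

### The job

Slide the loose cover of the spares caddy along to its other end, without lifting it off, so that the three pockets lie open. Then take the steel cartridge with the orange band out of its pocket and stand it upright in the green dish. Leave the blue-banded cartridge in its pocket and leave the cover at that end.

Things in the scene. Friction and masses are not known exactly. Their poses are not given: they have to be found in the camera images.
- cover_handle (a point): Cover: loose dark steel plate 144 (x) x 148 (y) x 4 mm, top 58 mm above the table, held between 60 mm high lips of the fixed white caddy (160 x 316 mm). Grip: upright yellow rib 50 (x) x 14 (y) x 40 mm; point in its middle, 22 mm above the plate; axes the cover's. Starts over three pockets at the caddy's +y end and slides (1 to 2 N) to -y over the closed deck; open at 145 mm, stop past 148.
- orange_mid (a point): Wanted cartridge: upright steel cylinder, 20 mm diameter, 46 mm tall, 80 g, orange band at its top; point at its centre, z along its axis. Hidden in one of three pockets, any of them. Pockets are side by side 48 mm apart along the cover's y, each 128 mm long (x) and 44 mm wide, floor 4 mm above the table, dividers 15 mm above it, outer walls to 60 mm above the table. Put fingers on its x sides.
- blue_mid (a point): Other cartridge, to stay in its pocket: same shape and size, blue band; also hidden at the start. Point at its centre, half-way up. The third pocket is empty but for a flat grey felt dot.
- dish_floor (a point): Square green dish fixed to the table, to the robot's left of the caddy: 110 x 110 mm outside, rim 4 mm thick and 10 mm high. Point at the centre of its inner floor, 4 mm above the table; x and y along its sides.
Not all that is in view belongs to the job. What is shaped like the part that bears cover_handle but pink or turquoise is not meant. There is more than one size of the part that bears dish_floor; the job needs the larger.

How it is judged:
By the outcome, as a careful person would: the job done as asked, in the order asked, and still so for the second after the job is handed in, with the robot touching nothing.
It also fails if it takes over 51 s, if anything falls off the work surface, if the arm or the gripper's body presses on something with over 40 N, if the wrist force passes 120 N, or if a joint passes its speed limit or range.

### The arm

A 7-joint arm with a two-finger parallel gripper is mounted at the origin on the work surface. World frame = base frame: x ahead of the robot, y to its left, z up, the work surface at z = 0. Lengths are in m, angles in degrees, forces in N, time in s.
With the tool pointing down it reaches from about 0.425 to 0.875 m from the base axis. Payload 8.4 kg.
Tool frame: the origin (TCP) lies at the very end of the fingers, on their centre line; the grasp point (between the pads) lies 19 mm behind it (r.grasp_offset is the distance from the TCP to the grasp point, in m); x points along the fingers, y is the direction in which the jaws open and shut, and the axes are right-handed (so a half turn about x gives the same grasp; the last joint's range is limited). The gripper opens to 87 mm and grips with 3 to 60 N. Pads are 19 mm wide; open, the fingers measure 117 mm over their backs; the gripper's body (75 mm by 190 mm) begins 51 mm behind the grasp point.
Start: joints at [58.717, 19.091, 2.286, 83.961, -0.768, 76.965, -3.352], TCP at [0.281, -0.586, 0.223] pointing down, gripper open.
Joint ranges: [-147.57, 147.57], [-21.85, 119.76], [-74.77, 79.35], [14.55, 137.4], [-85.83, 265.84], [4.83, 119.75], [-152.11, 152.11]. Speed limits (degrees/s): [127.2, 127.2, 159.86, 159.86, 180, 180, 180].

### API

Orientations are given as [roll, pitch, yaw] about the fixed x, y, z axes, in that order (R = Rz(yaw) Ry(pitch) Rx(roll)).
In Python, from rig import telemetry, optics, r gives the robot as it stands. The module is installed in compiled form; this text tells all that it offers.
- The arm moves only by the tool move_arm, never from a script. Its argument "moves" is a list of rows, each an object of numbers: "x", "y", "z": the shift along the tool's x, y, z in m; "yaw": the turn about the tool's x in degrees. In form: [{"x": .., "y": .., "z": .., "yaw": ..}, ...]. A call has 1 to 8 rows; each row shifts and turns the commanded pose from where the row before left it, along the tool's axes as they then stand; what a row does not reach is not made up. A row lasts 1/10 s, in which the tool goes at most 50 mm and 8.59 degrees, less where a joint would pass 70% of its speed; a pose out of reach is approached as far as the arm can. A call is refused whole if a number of a shift passes 0.05 or a number of a turn 8.59, either way. A call with a gripper value outside its range is refused whole. "gripper" is the closure, from 0 (fully open) to 1 (shut), set as the call begins (left out, the last holds). The fingers move at their own pace and stop on an object; "squeeze" is the grip in N (left out, the last holds). Time passes only in rows, so rows that do not move let the fingers close. It gives the time, the measured TCP pose, the force and the opening at its end, in the units of the state.
- telemetry.sense(): the state, without advancing time (a new reading comes with each control period).
- optics.grab_frame(name): name is "scene" or "top" or "wrist"; returns the picture (384x512x3 uint8, red, green, blue); there is no depth.
- optics.camera_info(name): a dict with "mtx" (3x3 intrinsics, pixels), "rvec" (rotation vector, rad) and "tvec" (3), from world to camera coordinates, as OpenCV has them; the wrist camera has in their place "tool_from_camera" (4x4, takes a point from camera to tool coordinates, whose origin is the TCP and whose axes are the tool frame's). Camera axes: x right, y down, z forward; pixel columns grow to the right and rows downward; lengths in m; the calibration is good to about 2 mm. A picture is of the moment at which its call begins: read the wrist's pose just before it. camera_info takes no time and is no camera call.
- r.job_done(): hands the job in, once; it reports no verdict.
The state is a dict: "time_s": time; "q": joint angles; "joint_vel": joint speeds; "joint_torque": joint torques, N m; "ee_pos": TCP position; "tcp_rot": TCP orientation; "force": force on the tool from outside, world axes, zero at the start; "ft_torque": the same for the moment, N m; "opening": opening from 0.0 (shut) to 1.0 (fully open).
Only numpy, scipy, OpenCV 4.12 (cv2) and the standard library are available. Lean on these libraries where they do the work, as an engineer would, in place of code of your own. Each camera call takes 0.05 s, during which the arm holds its last target.

## Working session

There is one attempt and no reset: what is moved stays moved. The work goes in short steps, Python scripts to look and compute and a tool call to move; the robot and the scene stay as the last step left them, time stands still between calls to the robot, and variables do not carry over. Pictures are saved under pics/ and viewed, and the job is handed in when it is done.

Besides the shell and the picture viewer there is one more tool, called after "Request:" as name([rows], argument=value, ...), one row to a line, values as JSON. move_arm: Moves the arm, as the interface text tells. Its arguments: {"type":"object","properties":{"moves":{"type":"array","items":{"type":"object","properties":{"x":{"type":"number"},"y":{"type":"number"},"z":{"type":"number"},"yaw":{"type":"number"}}}},"gripper":{"type":"number"},"squeeze":{"type":"number"}},"required":["moves"]}

```bash
mkdir -p pics; python3 - <<'E'
from rig import telemetry, optics, r
import cv2,json
s=telemetry.sense(); print(s); print(r.grasp_offset)
for n in ["scene","top"]:
    im=optics.grab_frame(n); cv2.imwrite(f"pics/{n}0.png",im[:,:,::-1]); print(n,optics.camera_info(n))
print(optics.camera_info("wrist"))
E
```

```text
{'time_s': 0.0, 'q': array([58.71664437, 19.13214915,  2.28494455, 84.01244164, -0.76859896,
       76.9648031 , -3.35220587]), 'joint_vel': array([-0.07228581, -0.03594544,  0.03694012, -0.06217507,  0.02217836,
       -0.09844664,  0.04903675]), 'joint_torque': array([ 1.17889408e-04, -6.56361938e+01,  1.33556083e+00, -4.03813505e+01,
       -5.97226247e-02,  4.47352440e-02,  2.17710849e-04]), 'ee_pos': array([ 0.28061932, -0.58577444,  0.22164314]), 'tcp_rot': array([-86.52453682,  89.90585423, 119.07315662]), 'force': array([0.10394637, 0.59307409, 0.6335272 ]), 'ft_torque': array([ 0.00460644, -0.00351312,  0.00519739]), 'opening': 0.9998324926155704}
0.0187
scene {'mtx': array([[396.51978206,   0.        , 253.42006073],
       [  0.        , 396.51978206, 193.84409115],
       [  0.        ,   0.        ,   1.        ]]), 'rvec': array([ 1.59717232,  1.83624615, -0.81862319]), 'tvec': array([-0.00412976, -0.18773805,  1.38525784])}
top {'mtx': array([[393.38209333,   0.        , 266.41816868],
       [  0.        , 393.38209333, 187.1146427 ],
       [  0.        ,   0.        ,   1.        ]]), 'rvec': array([ 2.1713845 , -2.0419599 ,  0.22273709]), 'tvec': array([0.03481693, 0.42494995, 1.02367756])}
{'mtx': array([[312.32251551,   0.        , 253.78289756],
       [  0.        , 312.32251551, 195.83703899],
       [  0.        ,   0.        ,   1.        ]]), 'tool_from_camera': array([[ 5.05715370e-04, -2.54002392e-01,  9.67203458e-01,
        -1.61933820e-01],
       [ 9.99999700e-01,  6.95197565e-04, -3.40293835e-04,
        -7.03288958e-04],
       [-5.85962041e-04,  9.67203340e-01,  2.54002668e-01,
        -6.89039007e-02],
       [ 0.00000000e+00,  0.00000000e+00,  0.00000000e+00,
         1.00000000e+00]])}
```

View pics/scene0.png

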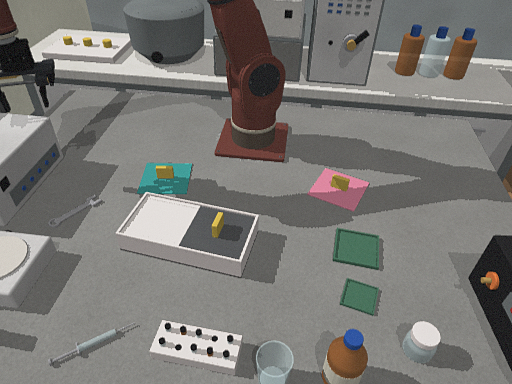

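View pics/top0.png

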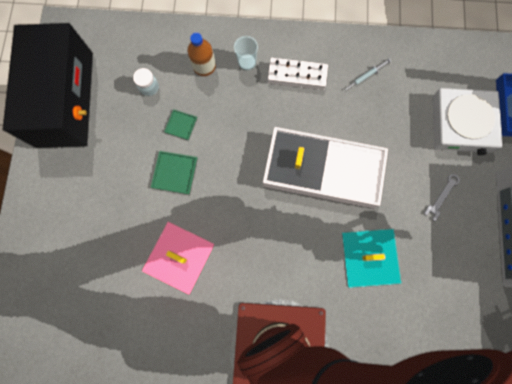

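Lookalikes in the top view: yellow rib on the dark plate in the white caddy (300,157), rib on the pink plate (176,257) and rib on the turquoise plate (374,257). Green dishes: larger (174,173) and smaller (180,124). I choose the dark-plate rib and the larger dish, and will check both in a crop.

```bash
python3 - <<'E'
import cv2
im=cv2.imread("pics/top0.png")
cv2.imwrite("pics/crop_c.png",cv2.resize(im[120:214,255:395],None,fx=5.6,fy=5.6,interpolation=cv2.INTER_CUBIC))
cv2.imwrite("pics/crop_d.png",cv2.resize(im[100:205,140:210],None,fx=5.6,fy=5.6,interpolation=cv2.INTER_CUBIC))
E
```

```text
(no output)
```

View pics/crop_c.png

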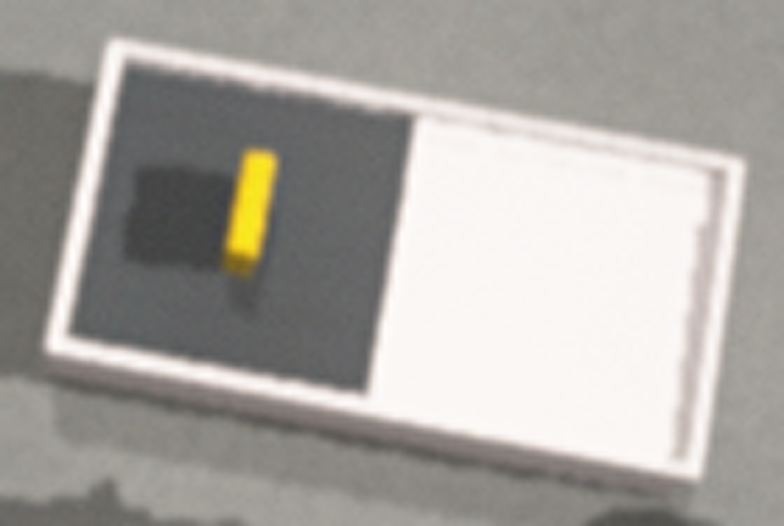

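View pics/crop_d.png

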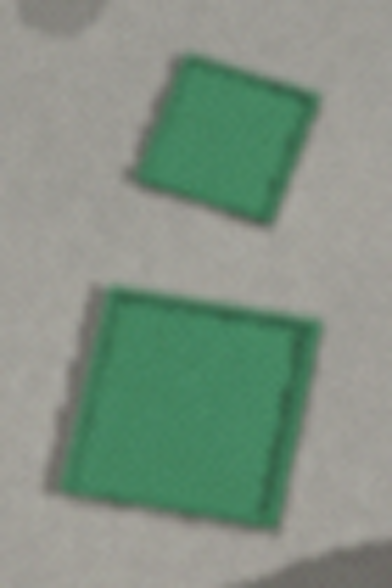

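```bash
cat > h.py <<'E'
import numpy as np,cv2
from rig import telemetry,optics
def ray(n,px,z):
    c=optics.camera_info(n); px=np.atleast_2d(px).astype(float)
    R=cv2.Rodrigues(c["rvec"])[0]; t=c["tvec"]
    d=np.c_[px,np.ones(len(px))]@np.linalg.inv(c["mtx"]).T@R; o=-R.T@t
    return o+d*((z-o[2])/d[:,2])[:,None]
def toolR():
    from scipy.spatial.transform import Rotation as Ro
    return Ro.from_euler('xyz',telemetry.sense()["tcp_rot"],degrees=True).as_matrix()
def wray(px,z,p,Rt):
    c=optics.camera_info("wrist"); T=c["tool_from_camera"]; px=np.atleast_2d(px).astype(float)
    d=np.c_[px,np.ones(len(px))]@np.linalg.inv(c["mtx"]).T@T[:3,:3].T@Rt.T; o=p+Rt@T[:3,3]
    return o+d*((z-o[2])/d[:,2])[:,None]
def world2tool(dw): return toolR().T@np.asarray(dw)
E
python3 - <<'E'
from h import *
def cr(p,off): return (np.array(p)+.5)/5.6-.5+off
def show(n,P):
    print(n,P.mean(0).round(4)); 
    for i in range(len(P)):
        d=P[(i+1)%len(P)]-P[i]; print(P[i].round(4),np.hypot(*d[:2]).round(4),np.degrees(np.arctan2(d[1],d[0])).round(1))
show("caddy",ray("top",cr([(108,42),(745,160),(698,480),(47,352)],(255,120)),.06))
show("rib",ray("top",cr([(243,151),(277,152),(258,258),(223,252)],(255,120)),.099))
show("plate",ray("top",cr([(122,66),(413,116),(369,393),(70,337)],(255,120)),.058))
show("dish",ray("top",cr([(107,287),(322,322),(279,527),(62,492)],(140,100)),.010))
show("ribscene",ray("scene",[(216,224)],.099))
print(toolR())
E
```

```text
caddy [ 0.4894 -0.0961  0.06  ]
[0.59   0.0504 0.06  ] 0.3175 -97.5
[ 0.5485 -0.2643  0.06  ] 0.1621 171.9
[ 0.388  -0.2414  0.06  ] 0.315 82.1
[0.4311 0.0707 0.06  ] 0.1602 -7.3
rib [ 0.4996 -0.0206  0.099 ]
[ 0.5248 -0.0161  0.099 ] 0.016 -88.2
[ 0.5253 -0.0321  0.099 ] 0.0527 172.7
[ 0.4731 -0.0254  0.099 ] 0.0165 83.5
[ 0.475 -0.009  0.099] 0.0503 -8.2
plate [ 0.5002 -0.0208  0.058 ]
[0.5787 0.0428 0.058 ] 0.1455 -96.7
[ 0.5617 -0.1017  0.058 ] 0.1417 173.0
[ 0.421  -0.0845  0.058 ] 0.1458 82.7
[0.4396 0.0601 0.058 ] 0.1401 -7.1
dish [0.457 0.325 0.01 ]
[0.5167 0.3756 0.01  ] 0.1121 -96.0
[0.505  0.2641 0.01  ] 0.108 174.2
[0.3976 0.275  0.01  ] 0.1108 84.3
[0.4087 0.3853 0.01  ] 0.1085 -5.2
ribscene [ 0.5199 -0.0197  0.099 ]
[ 0.5199 -0.0197  0.099 ] 0.0 0.0
[[-6.94241807e-04  4.32044041e-01 -9.01852241e-01]
 [ 1.23890344e-03 -9.01851395e-01 -4.32044589e-01]
 [-9.99998992e-01 -1.41725126e-03  9.08420915e-05]]
```

```bash
python3 - <<'E'
import cv2
im=cv2.imread("pics/scene0.png")
cv2.imwrite("pics/crop_s.png",cv2.resize(im[190:280,110:270],None,fx=5,fy=5,interpolation=cv2.INTER_CUBIC))
E
```

```text
(no output)
```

View pics/crop_s.png

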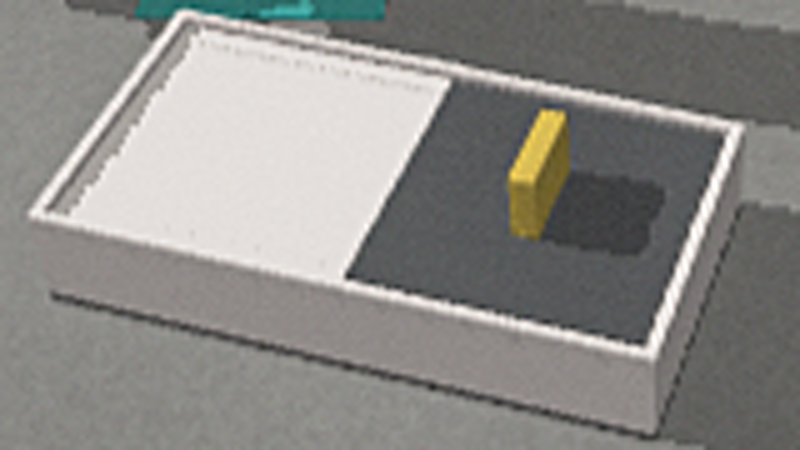

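Request:
move_arm([
  {"y": -0.03, "z": -0.032},
  {"y": -0.03, "z": -0.032},
  {"y": -0.03, "z": -0.032},
  {"y": -0.03, "z": -0.032},
  {"y": -0.03, "z": -0.032},
  {"y": -0.03, "z": -0.032},
  {"y": -0.03, "z": -0.032},
  {"y": -0.03, "z": -0.032},
], gripper=0, squeeze=30)

```text
validation failed for argument at $.mo...
```

```bash
python3 - <<'E'
from h import *
print(ray("scene",[((538.5+.5)/5-.5+110,(146.5+.5)/5-.5+190)],.099))
print(ray("scene",(np.array([(185,10),(742,125),(655,355),(33,215)])+.5)/5-.5+(110,190),.06).round(4))
print(ray("scene",(np.array([(185,10),(742,125),(655,355),(33,215)])+.5)/5-.5+(110,190),.06).mean(0).round(4))
E
```

```text
[[ 0.50263954 -0.02002669  0.099     ]]
[[ 0.3893 -0.2384  0.06  ]
 [ 0.4326  0.0704  0.06  ]
 [ 0.5882  0.0493  0.06  ]
 [ 0.5468 -0.2602  0.06  ]]
[ 0.4892 -0.0947  0.06  ]
```

Request:
move_arm([
  {"x": 0, "y": -0.03, "z": -0.032, "yaw": 0},
  {"x": 0, "y": -0.03, "z": -0.032, "yaw": 0},
  {"x": 0, "y": -0.03, "z": -0.032, "yaw": 0},
  {"x": 0, "y": -0.03, "z": -0.032, "yaw": 0},
  {"x": 0, "y": -0.03, "z": -0.032, "yaw": 0},
  {"x": 0, "y": -0.03, "z": -0.032, "yaw": 0},
  {"x": 0, "y": -0.03, "z": -0.032, "yaw": 0},
  {"x": 0, "y": -0.03, "z": -0.032, "yaw": 0},
], gripper=0, squeeze=30)

```text
time_s: 0.9
ee_pos: [0.4082, -0.2573, 0.2224]
tcp_rot: [-16.2, 90.0, -170.6]
force: [0.7, -0.3, 0.1]
opening: 1.003
```

Request:
move_arm([
  {"x": 0, "y": -0.029, "z": -0.031, "yaw": 0},
  {"x": 0, "y": -0.029, "z": -0.031, "yaw": 0},
  {"x": 0, "y": -0.029, "z": -0.031, "yaw": 0},
  {"x": 0, "y": -0.029, "z": -0.031, "yaw": 0},
  {"x": 0, "y": -0.029, "z": -0.031, "yaw": 0},
  {"x": 0, "y": -0.029, "z": -0.031, "yaw": 0},
  {"x": 0, "y": 0, "z": 0, "yaw": 8.3},
  {"x": 0, "y": 0, "z": 0, "yaw": 8.3},
])

```text
time_s: 1.7
ee_pos: [0.5006, -0.0202, 0.2221]
tcp_rot: [-32.0, 89.9, 156.8]
force: [-0.5, -0.8, -0.2]
opening: 1.0
```

Request:
move_arm([
  {"x": 0, "y": 0, "z": 0, "yaw": 8.3},
  {"x": 0, "y": 0, "z": 0, "yaw": 8.3},
  {"x": 0, "y": 0, "z": 0, "yaw": 0},
])

```text
time_s: 2.0
ee_pos: [0.5003, -0.0218, 0.2222]
tcp_rot: [0.6, 90.0, 172.9]
force: [0.5, 0.2, -0.3]
opening: 1.0
```

```bash
python3 - <<'E'
from h import *
s=telemetry.sense(); Rt=toolR(); print(s["time_s"],s["ee_pos"].round(4),s["q"].round(1)); print(Rt.round(4)); 
print(np.degrees(np.arctan2(Rt[1,1],Rt[0,1])))
print(Rt.T@(np.array([.501,-.0204,.069])-s["ee_pos"]))
im=optics.grab_frame("wrist"); cv2.imwrite("pics/w1.png",im[:,:,::-1])
E
```

```text
2.0 [ 0.5003 -0.0218  0.2222] [  22.8    3.3  -26.1  103.1    1.5   74.  -101.5]
[[-7.000e-04 -1.346e-01 -9.909e-01]
 [ 1.000e-04 -9.909e-01  1.346e-01]
 [-1.000e+00  0.000e+00  7.000e-04]]
-97.73796830721479
[ 0.15323079 -0.00151264 -0.00056667]
```

View pics/w1.png

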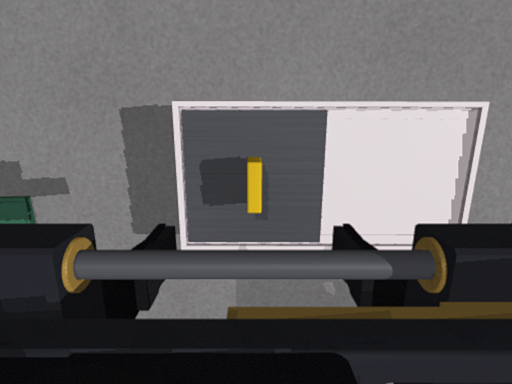

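The wrist view shows the yellow rib (255,185) midway between the fingers (172 and 340) and square to the jaws. Next I descend and grip it.

Request:
move_arm([
  {"x": 0.04, "y": -0.001, "z": -0.001, "yaw": 0},
  {"x": 0.04, "y": 0, "z": 0, "yaw": 0},
  {"x": 0.035, "y": 0, "z": 0, "yaw": 0},
  {"x": 0.025, "y": 0, "z": 0, "yaw": 0},
  {"x": 0.012, "y": 0, "z": 0, "yaw": 0},
  {"x": 0, "y": 0, "z": 0, "yaw": 0},
  {"x": 0, "y": 0, "z": 0, "yaw": 0},
])

```text
time_s: 2.75
ee_pos: [0.5024, -0.0209, 0.0716]
tcp_rot: [-169.7, 89.9, 2.8]
force: [0.2, -0.0, 0.4]
opening: 1.002
```

Request:
move_arm([
  {"x": 0, "y": 0, "z": 0, "yaw": 0},
  {"x": 0, "y": 0, "z": 0, "yaw": 0},
  {"x": 0, "y": 0, "z": 0, "yaw": 0},
  {"x": 0, "y": 0, "z": 0, "yaw": 0},
  {"x": 0, "y": 0, "z": 0, "yaw": 0},
  {"x": 0, "y": 0, "z": 0, "yaw": 0},
  {"x": 0, "y": 0, "z": 0, "yaw": 0},
  {"x": 0, "y": 0, "z": 0, "yaw": 0},
], gripper=1, squeeze=15)

```text
time_s: 3.55
ee_pos: [0.5017, -0.0209, 0.0705]
tcp_rot: [-39.4, 90.0, 133.0]
force: [0.2, 0.5, -0.6]
opening: 0.36
```

Request:
move_arm([
  {"x": 0, "y": 0, "z": 0, "yaw": 0},
  {"x": 0, "y": 0, "z": 0, "yaw": 0},
  {"x": 0, "y": 0, "z": 0, "yaw": 0},
  {"x": 0, "y": 0, "z": 0, "yaw": 0},
  {"x": 0, "y": 0, "z": 0, "yaw": 0},
])

```text
time_s: 4.05
ee_pos: [0.5017, -0.0211, 0.0706]
tcp_rot: [50.2, 90.0, -137.4]
force: [-0.2, -0.2, -0.5]
opening: 0.16
```

Request:
move_arm([
  {"x": 0, "y": 0.01, "z": 0, "yaw": 0},
  {"x": 0, "y": 0.02, "z": 0, "yaw": 0},
  {"x": 0, "y": 0.02, "z": 0, "yaw": 0},
  {"x": 0, "y": 0.02, "z": 0, "yaw": 0},
  {"x": 0, "y": 0.02, "z": 0, "yaw": 0},
  {"x": 0, "y": 0.02, "z": 0, "yaw": 0},
  {"x": 0, "y": 0.02, "z": 0, "yaw": 0},
  {"x": 0, "y": 0, "z": 0, "yaw": 0},
])

```text
time_s: 4.85
ee_pos: [0.4837, -0.1534, 0.0705]
tcp_rot: [84.5, 89.9, -103.4]
force: [0.7, -1.3, 0.1]
opening: 0.162
```

Request:
move_arm([
  {"x": 0, "y": 0.01, "z": 0, "yaw": 0},
  {"x": 0, "y": 0.005, "z": 0, "yaw": 0},
  {"x": 0, "y": 0.002, "z": 0, "yaw": 0},
  {"x": 0, "y": 0, "z": 0, "yaw": 0},
  {"x": 0, "y": 0, "z": 0, "yaw": 0},
])

```text
time_s: 5.35
ee_pos: [0.4823, -0.1666, 0.0705]
tcp_rot: [81.6, 90.0, -106.0]
force: [0.3, -0.8, -0.0]
opening: 0.159
```

```bash
python3 - <<'E'
from h import *
s=telemetry.sense(); print(s["ee_pos"],s["force"])
im=optics.grab_frame("top"); cv2.imwrite("pics/top1.png",cv2.resize(im[110:220,245:405,::-1],None,fx=5,fy=5,interpolation=cv2.INTER_CUBIC))
im=optics.grab_frame("scene"); cv2.imwrite("pics/scene1.png",cv2.resize(im[190:280,110:270,::-1],None,fx=5,fy=5,interpolation=cv2.INTER_CUBIC))
E
```

```text
[ 0.48227894 -0.16658552  0.07054174] [ 0.33248839 -0.8497725  -0.01649033]
```

View pics/top1.png

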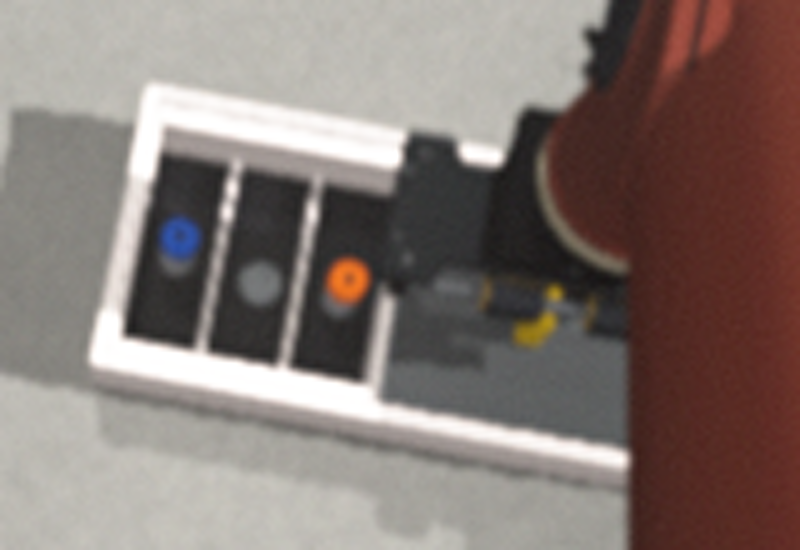

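View pics/scene1.png

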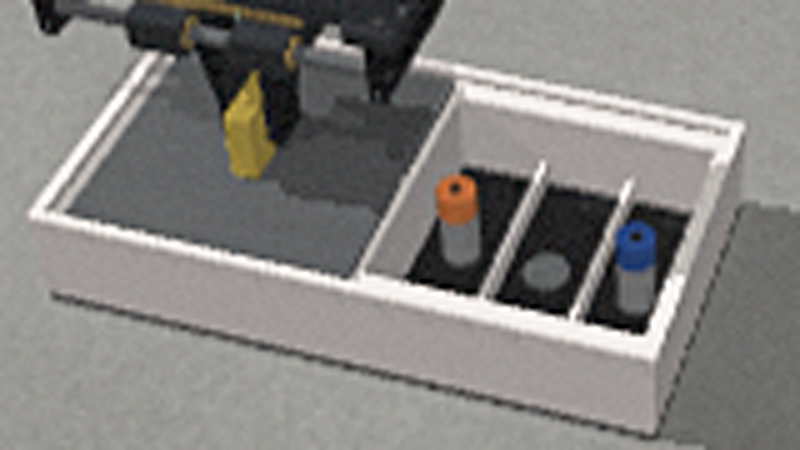

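The cover has moved 146.8 mm and the pockets are open. In the top crop orange is at (349,280), next to the deck; blue is at (180,238) and the felt dot at (260,284). I'll release and rise.

Request:
move_arm([
  {"x": 0, "y": 0, "z": 0, "yaw": 0},
  {"x": 0, "y": 0, "z": 0, "yaw": 0},
  {"x": 0, "y": 0, "z": 0, "yaw": 0},
  {"x": 0, "y": 0, "z": 0, "yaw": 0},
  {"x": 0, "y": 0, "z": 0, "yaw": 0},
], gripper=0.5)

```text
time_s: 5.95
ee_pos: [0.4823, -0.1667, 0.0706]
tcp_rot: [-145.5, 90.0, 26.9]
force: [-0.1, 0.5, -0.4]
opening: 0.476
```

```bash
python3 - <<'E'
from h import *
a=ray("top",[((349+.5)/5-.5+245,(280+.5)/5-.5+110)],.05)
b=ray("scene",[((456+.5)/5-.5+110,(187+.5)/5-.5+190)],.05)
print(a,b)
E
```

```text
[[ 0.48933698 -0.06672995  0.05      ]] [[ 0.48834229 -0.06655149  0.05      ]]
```

Request:
move_arm([
  {"x": -0.02, "y": 0, "z": 0, "yaw": 0},
  {"x": -0.04, "y": 0, "z": 0, "yaw": 0},
  {"x": -0.04, "y": 0, "z": 0, "yaw": 0},
  {"x": -0.03, "y": 0, "z": 0, "yaw": 0},
  {"x": -0.02, "y": 0, "z": 0, "yaw": -8},
  {"x": 0, "y": 0, "z": 0, "yaw": -8},
  {"x": 0, "y": 0, "z": 0, "yaw": -8},
  {"x": 0, "y": 0, "z": 0, "yaw": -8},
])

```text
time_s: 6.75
ee_pos: [0.4823, -0.1667, 0.2208]
tcp_rot: [128.6, 90.0, -26.6]
force: [-0.0, -0.1, -0.6]
opening: 0.497
```

Request:
move_arm([
  {"x": 0, "y": 0, "z": 0, "yaw": -8},
  {"x": 0, "y": 0, "z": 0, "yaw": -8},
  {"x": 0, "y": 0, "z": 0, "yaw": -8},
  {"x": 0, "y": 0, "z": 0, "yaw": -8},
  {"x": 0, "y": 0, "z": 0, "yaw": -8},
  {"x": 0, "y": 0, "z": 0, "yaw": -8},
  {"x": 0, "y": 0, "z": 0, "yaw": -8},
  {"x": 0, "y": 0, "z": 0, "yaw": 0},
])

```text
time_s: 7.55
ee_pos: [0.4822, -0.1667, 0.2205]
tcp_rot: [-108.3, 90.0, 152.2]
force: [-0.1, -0.4, -0.3]
opening: 0.495
```

```bash
python3 - <<'E'
from h import *
s=telemetry.sense(); Rt=toolR(); print(s["time_s"],s["ee_pos"].round(4),s["q"].round(1)); 
print(np.degrees(np.arctan2(Rt[1,1],Rt[0,1])))
print(Rt.T@(np.array([.4888,-.0666,.18])-s["ee_pos"]))
E
```

```text
7.55 [ 0.4822 -0.1667  0.2205] [ 36.8   4.3 -23.8 102.2   1.8  73.9   3.1]
-9.470869115361554
[ 0.04053685 -0.00993174 -0.09977407]
```

Request:
move_arm([
  {"x": 0, "y": -0.0033, "z": -0.033, "yaw": 0},
  {"x": 0, "y": -0.0033, "z": -0.033, "yaw": 0},
  {"x": 0, "y": -0.0033, "z": -0.0338, "yaw": 0},
  {"x": 0, "y": 0, "z": 0, "yaw": -1.7},
  {"x": 0, "y": 0, "z": 0, "yaw": 0},
  {"x": 0, "y": 0, "z": 0, "yaw": 0},
])

```text
time_s: 8.15
ee_pos: [0.489, -0.0677, 0.2205]
tcp_rot: [-18.1, 90.0, -116.2]
force: [-0.1, -0.1, 0.2]
opening: 0.505
```

```bash
python3 - <<'E'
from h import *
s=telemetry.sense(); Rt=toolR(); im=optics.grab_frame("wrist"); cv2.imwrite("pics/w2.png",im[:,:,::-1])
im=optics.grab_frame("top"); cv2.imwrite("pics/top2.png",im[:,:,::-1])
print(s["time_s"],s["ee_pos"].round(4),s["q"].round(1)); 
print(np.degrees(np.arctan2(Rt[1,1],Rt[0,1])))
np.savez("w2.npz",p=s["ee_pos"],R=Rt)
E
```

```text
8.15 [ 0.489  -0.0677  0.2205] [ 31.    2.6 -28.9 104.    1.3  73.8  -6.3]
-8.118372491366605
```

View pics/w2.png

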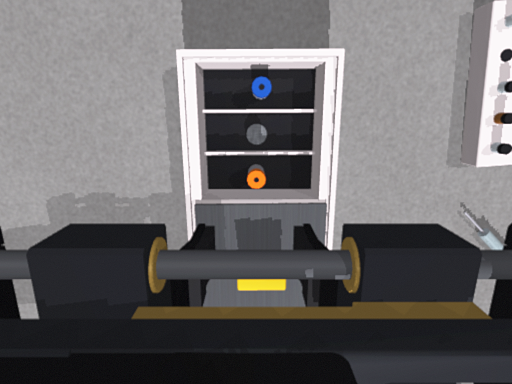

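View pics/top2.png

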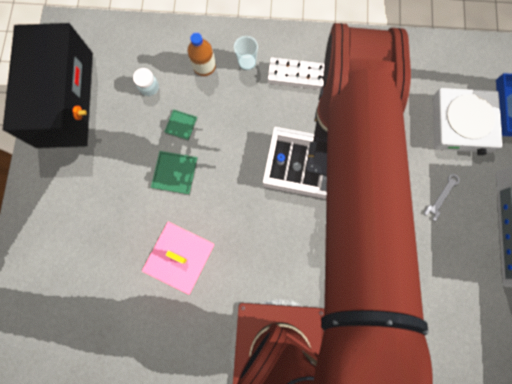

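```bash
python3 - <<'E'
from h import *
d=np.load("w2.npz"); p,R=d["p"],d["R"]
print(wray([(257,179.5),(262,87),(256,133)],.05,p,R).round(4), wray([(178,50),(344,50)],.06,p,R).round(4))
o=wray([(257,179.5)],.05,p,R)[0]; print(R.T@(o-p))
E
```

```text
[[ 0.4919 -0.0673  0.05  ]
 [ 0.51    0.0261  0.05  ]
 [ 0.4977 -0.0181  0.05  ]] [[0.435  0.0697 0.06  ]
 [0.5913 0.0474 0.06  ]]
[ 0.17051608  0.00277305 -0.00082219]
```

The wrist view shows orange (257,180) centred between the pads, and the walls at x pixels 190 and 325 leave room. Next I descend to TCP z 0.0145 and grip.

Request:
move_arm([
  {"x": 0.04, "y": 0.0012, "z": -0.0006, "yaw": 0},
  {"x": 0.04, "y": 0, "z": 0, "yaw": 0},
  {"x": 0.04, "y": 0, "z": 0, "yaw": 0},
  {"x": 0.035, "y": 0, "z": 0, "yaw": 0},
  {"x": 0.025, "y": 0, "z": 0, "yaw": 0},
  {"x": 0.018, "y": 0, "z": 0, "yaw": 0},
  {"x": 0.008, "y": 0, "z": 0, "yaw": 0},
  {"x": 0, "y": 0, "z": 0, "yaw": 0},
])

```text
time_s: 9.05
ee_pos: [0.4897, -0.0667, 0.0138]
tcp_rot: [-97.6, 89.9, 164.4]
force: [-0.6, 0.3, 1.2]
opening: 0.499
```

Request:
move_arm([
  {"x": 0, "y": 0, "z": 0, "yaw": 0},
  {"x": 0, "y": 0, "z": 0, "yaw": 0},
  {"x": 0, "y": 0, "z": 0, "yaw": 0},
  {"x": 0, "y": 0, "z": 0, "yaw": 0},
  {"x": 0, "y": 0, "z": 0, "yaw": 0},
  {"x": 0, "y": 0, "z": 0, "yaw": 0},
  {"x": 0, "y": 0, "z": 0, "yaw": 0},
  {"x": 0, "y": 0, "z": 0, "yaw": 0},
], gripper=1, squeeze=20)

```text
time_s: 9.85
ee_pos: [0.4909, -0.0663, 0.0152]
tcp_rot: [78.4, 89.9, -19.5]
force: [-1.0, -0.4, 5.5]
opening: 0.221
```

Request:
move_arm([
  {"x": 0, "y": 0, "z": 0, "yaw": 0},
  {"x": 0, "y": 0, "z": 0, "yaw": 0},
])

```text
time_s: 10.05
ee_pos: [0.4909, -0.0663, 0.0152]
tcp_rot: [77.9, 89.9, -20.0]
force: [-0.8, -0.3, 6.9]
opening: 0.22
```

```bash
python3 - <<'E'
from h import *
s=telemetry.sense(); print(s["ee_pos"],s["force"],s["ft_torque"],s["opening"]); print(toolR()[:,0])
im=optics.grab_frame("scene"); cv2.imwrite("pics/s3.png",cv2.resize(im[170:290,110:280,::-1],None,fx=4.5,fy=4.5,interpolation=cv2.INTER_CUBIC))
E
```

```text
[ 0.4908947  -0.0663156   0.01515054] [-0.83295339 -0.32049416  6.89272932] [-0.11691925  0.18310372 -0.00147919] 0.22048245682011972
[ 8.93040076e-04 -3.25653884e-04 -9.99999548e-01]
```

View pics/s3.png

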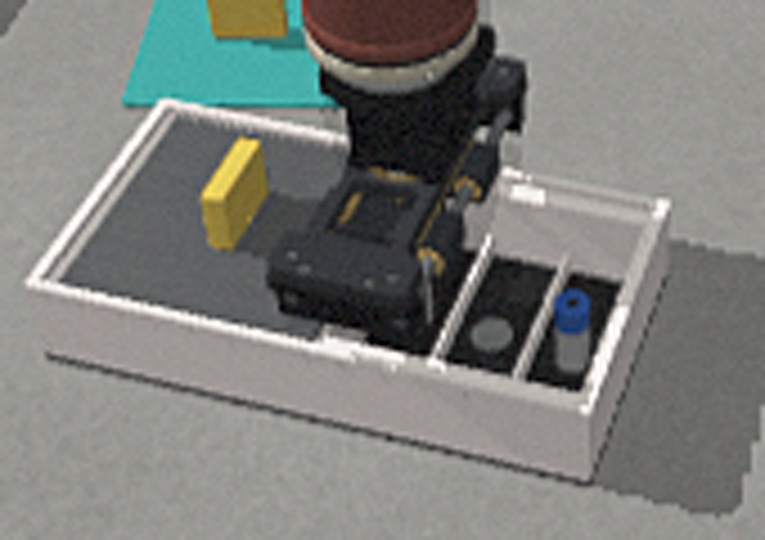

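Request:
move_arm([
  {"x": -0.002, "y": 0, "z": 0, "yaw": 0},
  {"x": -0.004, "y": 0, "z": 0, "yaw": 0},
  {"x": 0, "y": 0, "z": 0, "yaw": 0},
])

```text
time_s: 10.4
ee_pos: [0.4906, -0.0662, 0.021]
tcp_rot: [95.4, 90.0, -2.5]
force: [0.2, -0.3, -0.5]
opening: 0.227
```

Request:
move_arm([
  {"x": -0.02, "y": 0, "z": 0, "yaw": 0},
  {"x": -0.03, "y": 0, "z": 0, "yaw": 0},
  {"x": -0.03, "y": 0, "z": 0, "yaw": 0},
  {"x": -0.02, "y": 0, "z": 0, "yaw": 0},
  {"x": 0, "y": 0, "z": 0, "yaw": 0},
])

```text
time_s: 10.9
ee_pos: [0.4922, -0.0663, 0.1233]
tcp_rot: [84.4, 89.7, -13.5]
force: [1.3, -0.5, -0.3]
opening: 0.223
```

```bash
python3 - <<'E'
from h import *
s=telemetry.sense(); Rt=toolR(); print(s["time_s"],s["ee_pos"].round(4),s["opening"],s["force"].round(2))
print(Rt.T@(np.array([.457,.325,.12])-s["ee_pos"]))
im=optics.grab_frame("scene"); cv2.imwrite("pics/s4.png",cv2.resize(im[150:320,110:400,::-1],None,fx=2.7,fy=2.7,interpolation=cv2.INTER_CUBIC))
im=optics.grab_frame("wrist"); cv2.imwrite("pics/w4.png",im[:,:,::-1])
E
```

```text
10.9 [ 0.4922 -0.0663  0.1233] 0.2228432998368168 [ 1.29 -0.48 -0.28]
[ 0.00271292 -0.0886627  -0.38278742]
```

View pics/s4.png

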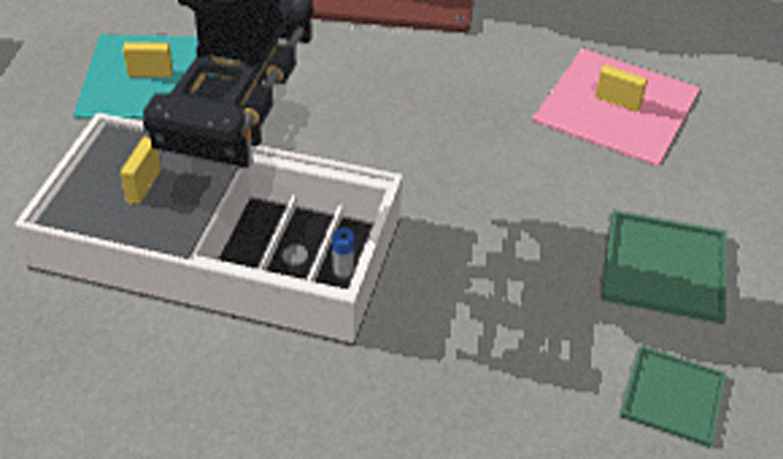

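View pics/w4.png

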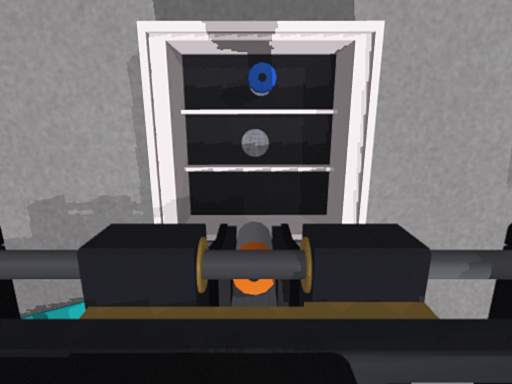

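The orange cartridge is in the jaws (wrist 254,280), and blue still stands in its pocket (262,78). Next I carry it to the dish.

Request:
move_arm([
  {"x": 0, "y": -0.0045, "z": -0.02, "yaw": 0},
  {"x": 0, "y": -0.009, "z": -0.0385, "yaw": 0},
  {"x": 0, "y": -0.009, "z": -0.0385, "yaw": 0},
  {"x": 0, "y": -0.009, "z": -0.0385, "yaw": 0},
  {"x": 0, "y": -0.009, "z": -0.0385, "yaw": 0},
  {"x": 0, "y": -0.009, "z": -0.0385, "yaw": 0},
  {"x": 0, "y": -0.009, "z": -0.0385, "yaw": 0},
  {"x": 0, "y": -0.009, "z": -0.0385, "yaw": 0},
])

```text
time_s: 11.8
ee_pos: [0.4622, 0.2309, 0.1191]
tcp_rot: [-65.7, 89.9, -163.6]
force: [0.5, -0.0, -0.7]
opening: 0.221
```

Request:
move_arm([
  {"x": 0, "y": -0.009, "z": -0.0385, "yaw": 0},
  {"x": 0, "y": -0.009, "z": -0.0385, "yaw": 0},
  {"x": 0, "y": -0.003, "z": -0.016, "yaw": 0},
  {"x": 0, "y": 0, "z": 0, "yaw": 0},
  {"x": 0, "y": 0, "z": 0, "yaw": 0},
])

```text
time_s: 12.3
ee_pos: [0.4546, 0.3242, 0.1191]
tcp_rot: [-55.6, 89.9, -153.4]
force: [-0.7, -0.6, -0.9]
opening: 0.223
```

```bash
python3 - <<'E'
from h import *
s=telemetry.sense(); Rt=toolR(); print(s["time_s"],s["ee_pos"].round(4),s["opening"],s["force"].round(2),s["q"].round(0)); print(Rt[:,0],np.degrees(np.arctan2(Rt[1,1],Rt[0,1])))
P=ray("scene",(np.array([(613,211),(727,230),(724,322),(603,298)])+.5)/2.7-.5+(110,150),.01); print(P.round(4),P.mean(0))
im=optics.grab_frame("scene"); cv2.imwrite("pics/s5.png",cv2.resize(im[150:320,110:400,::-1],None,fx=2.7,fy=2.7,interpolation=cv2.INTER_CUBIC))
im=optics.grab_frame("wrist"); cv2.imwrite("pics/w5.png",im[:,:,::-1])
E
```

```text
12.3 [0.4546 0.3242 0.1191] 0.22324574747121212 [-0.71 -0.6  -0.94] [ -3.  19. -44. 102.  14.  65. -59.]
[-0.00225702 -0.00112816 -0.99999682] -7.858326594020997
[[0.3991 0.279  0.01  ]
 [0.4084 0.3885 0.01  ]
 [0.524  0.3733 0.01  ]
 [0.5122 0.2666 0.01  ]] [0.46093444 0.32685616 0.01      ]
```

View pics/s5.png

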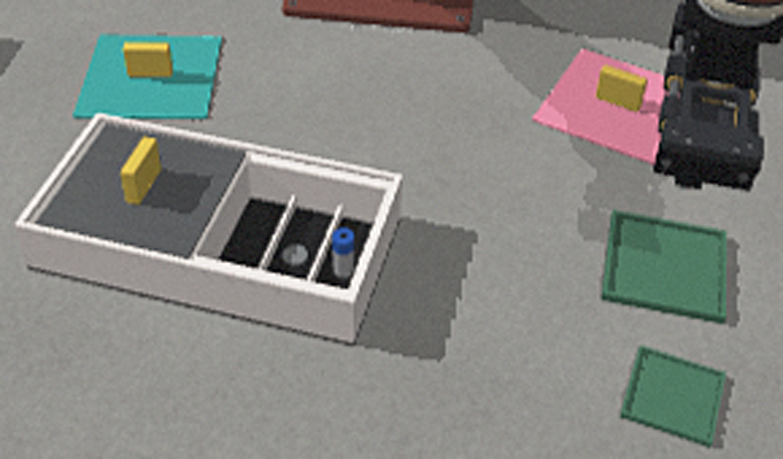

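View pics/w5.png

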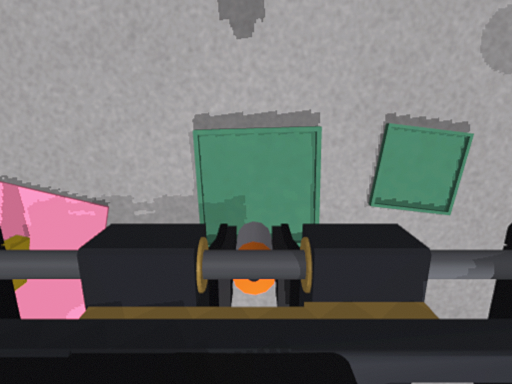

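Request:
move_arm([
  {"x": 0.02, "y": 0.004, "z": -0.002, "yaw": 0},
  {"x": 0.03, "y": 0, "z": 0, "yaw": 0},
  {"x": 0.025, "y": 0, "z": 0, "yaw": 0},
  {"x": 0.015, "y": 0, "z": 0, "yaw": 0},
  {"x": 0.008, "y": 0, "z": 0, "yaw": 0},
  {"x": 0.002, "y": 0, "z": 0, "yaw": 0},
  {"x": 0, "y": 0, "z": 0, "yaw": 0},
  {"x": 0, "y": 0, "z": 0, "yaw": 0},
])

```text
time_s: 13.2
ee_pos: [0.4602, 0.3267, 0.0216]
tcp_rot: [128.6, 89.9, 30.7]
force: [0.0, 1.1, -1.3]
opening: 0.222
```

Request:
move_arm([
  {"x": 0.0015, "y": 0, "z": 0, "yaw": 0},
  {"x": 0.0015, "y": 0, "z": 0, "yaw": 0},
  {"x": 0, "y": 0, "z": 0, "yaw": 0},
])

```text
time_s: 13.5
ee_pos: [0.4596, 0.3262, 0.0176]
tcp_rot: [80.8, 90.0, -17.1]
force: [0.3, 0.4, -0.0]
opening: 0.228
```

Request:
move_arm([
  {"x": 0.001, "y": 0, "z": 0, "yaw": 0},
  {"x": 0.0007, "y": 0, "z": 0, "yaw": 0},
  {"x": 0, "y": 0, "z": 0, "yaw": 0},
])

```text
time_s: 13.8
ee_pos: [0.4595, 0.3262, 0.0157]
tcp_rot: [-68.2, 90.0, -166.1]
force: [-0.3, 0.2, -1.3]
opening: 0.222
```

Request:
move_arm([
  {"x": 0.0005, "y": 0, "z": 0, "yaw": 0},
  {"x": 0.0005, "y": 0, "z": 0, "yaw": 0},
  {"x": 0, "y": 0, "z": 0, "yaw": 0},
])

```text
time_s: 14.1
ee_pos: [0.4596, 0.3264, 0.0152]
tcp_rot: [84.7, 90.0, -13.2]
force: [-0.8, -1.2, 4.1]
opening: 0.224
```

Contact force is 4 N, so the cartridge is on the dish floor. Now I release.

Request:
move_arm([
  {"x": 0, "y": 0, "z": 0, "yaw": 0},
  {"x": 0, "y": 0, "z": 0, "yaw": 0},
  {"x": 0, "y": 0, "z": 0, "yaw": 0},
  {"x": 0, "y": 0, "z": 0, "yaw": 0},
  {"x": 0, "y": 0, "z": 0, "yaw": 0},
  {"x": 0, "y": 0, "z": 0, "yaw": 0},
], gripper=0.5)

```text
time_s: 14.7
ee_pos: [0.4595, 0.3263, 0.0148]
tcp_rot: [-108.5, 90.0, 153.6]
force: [-0.5, 0.4, -0.0]
opening: 0.491
```

Request:
move_arm([
  {"x": -0.005, "y": 0, "z": 0, "yaw": 0},
  {"x": -0.015, "y": 0, "z": 0, "yaw": 0},
  {"x": -0.03, "y": 0, "z": 0, "yaw": 0},
  {"x": -0.04, "y": 0, "z": 0, "yaw": 0},
  {"x": -0.04, "y": 0, "z": 0, "yaw": 0},
  {"x": -0.03, "y": 0, "z": 0, "yaw": 0},
  {"x": 0, "y": 0, "z": 0, "yaw": 0},
  {"x": 0, "y": 0, "z": 0, "yaw": 0},
])

```text
time_s: 15.5
ee_pos: [0.4599, 0.3265, 0.1763]
tcp_rot: [118.3, 89.9, 20.4]
force: [0.4, -0.2, -0.7]
opening: 0.501
```

```bash
python3 - <<'E'
from h import *
s=telemetry.sense(); print(s["time_s"],s["ee_pos"].round(4),s["opening"],s["force"].round(2))
im=optics.grab_frame("scene"); cv2.imwrite("pics/s6.png",cv2.resize(im[150:320,110:400,::-1],None,fx=2.7,fy=2.7,interpolation=cv2.INTER_CUBIC))
im=optics.grab_frame("wrist"); cv2.imwrite("pics/w6.png",im[:,:,::-1])
E
```

```text
15.5 [0.4599 0.3265 0.1763] 0.500815679789493 [ 0.36 -0.23 -0.66]
```

View pics/s6.png

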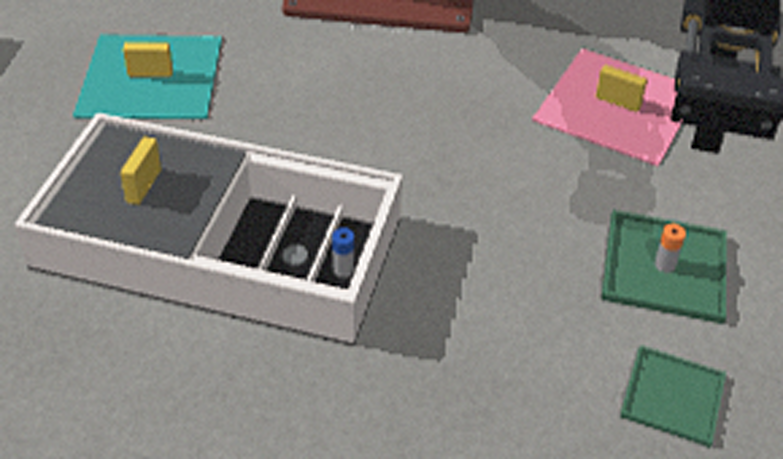

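View pics/w6.png

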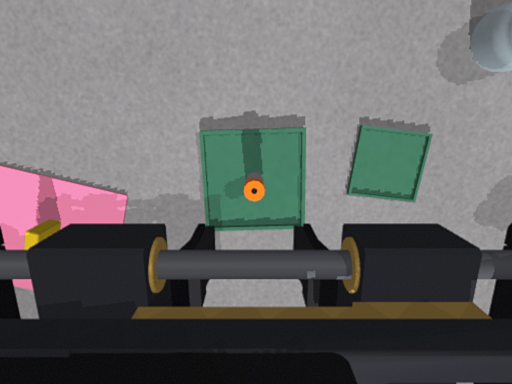

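The orange cartridge stands in the larger dish (wrist 254,190; scene crop 672,245). Blue is in its pocket and the cover is at the far end. One last check on the cover's travel.

```bash
python3 - <<'E'
from h import *
im=optics.grab_frame("top")[:,:,::-1]; cv2.imwrite("pics/top7.png",cv2.resize(im[120:214,255:395],None,fx=5.6,fy=5.6,interpolation=cv2.INTER_CUBIC))
a=cv2.imread("pics/top0.png")
def rib(i):
    h=cv2.cvtColor(np.ascontiguousarray(i),cv2.COLOR_BGR2HSV); m=cv2.inRange(h,(20,150,180),(35,255,255)); m[:120]=0;m[215:]=0;m[:,:255]=0;m[:,395:]=0
    y,x=np.nonzero(m); return x.mean(),y.mean()
A,B=ray("top",[rib(a)],.099),ray("top",[rib(im)],.099); print(A,B,np.linalg.norm(A-B))
E
```

```text
[[ 0.49937081 -0.02112671  0.099     ]] [[ 0.47897238 -0.16405857  0.099     ]] 0.14438009577662558
```

View pics/top7.png

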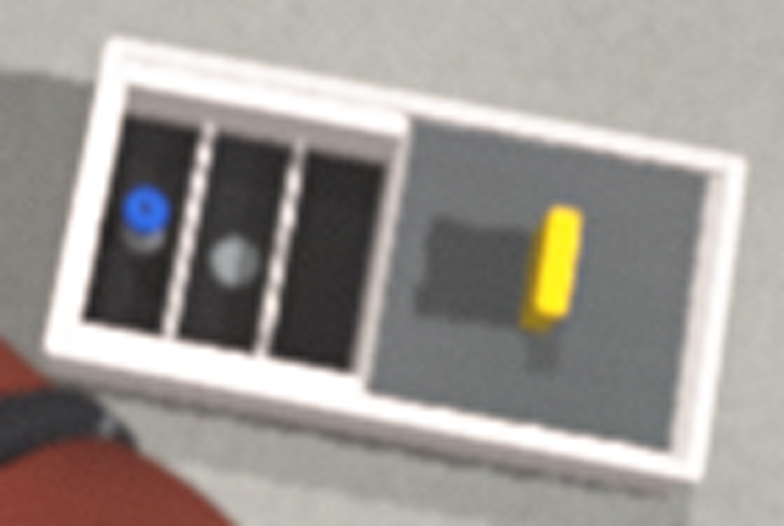

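```bash
python3 - <<'E'
from h import *
a=cv2.imread("pics/top0.png")
im=optics.grab_frame("top")[:,:,::-1]
for n,i in(("a",a),("b",im)):
    cv2.imwrite(f"pics/z{n}.png",cv2.resize(np.ascontiguousarray(i)[138:178,(280 if n=="a" else 330):(345 if n=="a" else 395)],None,fx=12,fy=12,interpolation=cv2.INTER_CUBIC))
cv2.imwrite(f"pics/zc.png",cv2.resize(a[120:200,258:300],None,fx=7,fy=7,interpolation=cv2.INTER_CUBIC))
E
```

```text
(no output)
```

View pics/za.png

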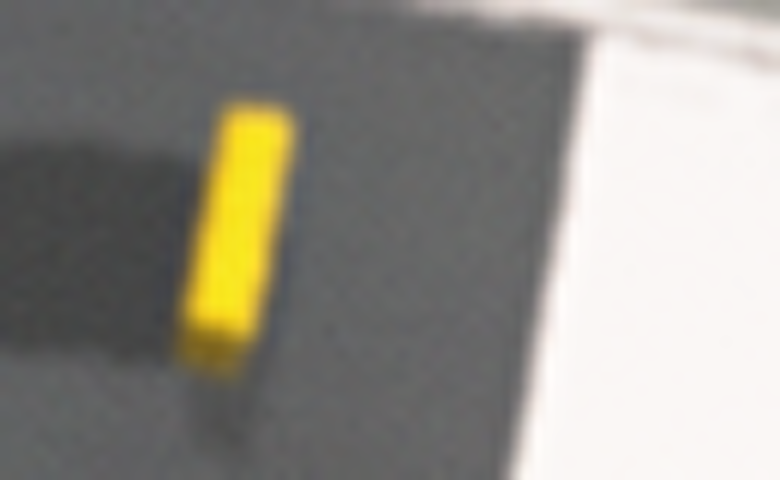

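View pics/zb.png

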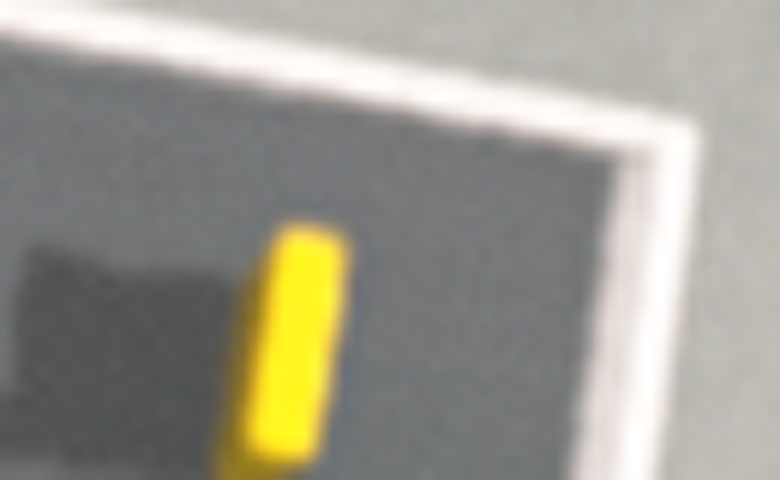

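```bash
python3 - <<'E'
from h import *
f=lambda p,o:(np.array([p])+.5)/12-.5+o
for z in(.098,.1):
    A=ray("top",f((240.8,218.2),(280,138)),z);B=ray("top",f((298.5,343.5),(330,138)),z);print(A,B,np.linalg.norm(A-B))
# plate right edges, at the row of the rib axis: a: line (588,30)-(512,470); b: (615,160)-(575,460); 
def at(P,Q,o,z):
    return ray("top",np.r_[f(P,o),f(Q,o)],z)
a=at((588,30),(512,470),(280,138),.058); b=at((613,160),(572,460),(330,138),.058); w=at((700,130),(655,460),(330,138),.06)
u=np.array([-np.sin(np.radians(7.8)),-np.cos(np.radians(7.8))]); print(a[:,:2]@u,b[:,:2]@u,w[:,:2]@u)
E
```

```text
[[ 0.5002434  -0.02154756  0.098     ]] [[ 0.48075362 -0.1657788   0.098     ]] 0.145542093185908
[[ 0.49963001 -0.02140134  0.1       ]] [[ 0.48017952 -0.16534187  0.1       ]] 0.1452487463870301
[0.02492238 0.02510623] [0.17015163 0.17065078] [0.18821163 0.18849833]
```

Two image estimates put the cover's travel at 145.4 mm and the arm at 146.8 mm. That is close to the 145 mm limit, and the picture still shows a gap before the stop. There is plenty of time, so I'll regrip the rib and slide the cover about 2 mm further.

Request:
move_arm([
  {"x": -0.02, "y": 0.0045, "z": 0.0245, "yaw": 0},
  {"x": -0.02, "y": 0.008, "z": 0.044, "yaw": 0},
  {"x": 0, "y": 0.0085, "z": 0.046, "yaw": 0},
  {"x": 0, "y": 0.0085, "z": 0.046, "yaw": 0},
  {"x": 0, "y": 0.0085, "z": 0.046, "yaw": 0},
  {"x": 0, "y": 0.0085, "z": 0.046, "yaw": 0},
  {"x": 0, "y": 0.0085, "z": 0.046, "yaw": 0},
  {"x": 0, "y": 0.0085, "z": 0.046, "yaw": 0},
])

```text
time_s: 16.5
ee_pos: [0.4744, -0.0256, 0.2143]
tcp_rot: [-90.1, 89.9, 172.0]
force: [0.9, 0.4, -0.3]
opening: 0.502
```

Request:
move_arm([
  {"x": 0, "y": 0.0085, "z": 0.046, "yaw": 0},
  {"x": 0, "y": 0.0085, "z": 0.046, "yaw": 0},
  {"x": 0, "y": 0.0085, "z": 0.046, "yaw": 0},
  {"x": 0, "y": 0, "z": 0.003, "yaw": 8.2},
  {"x": 0, "y": 0, "z": 0, "yaw": 8.2},
  {"x": 0, "y": 0, "z": 0, "yaw": 8.2},
  {"x": 0, "y": 0, "z": 0, "yaw": 8.2},
  {"x": 0, "y": 0, "z": 0, "yaw": 8.2},
])

```text
time_s: 17.3
ee_pos: [0.4805, -0.1667, 0.2138]
tcp_rot: [-66.7, 89.9, 154.1]
force: [-1.2, 0.4, 0.5]
opening: 0.5
```

Request:
move_arm([
  {"x": 0, "y": 0, "z": 0, "yaw": 8.2},
  {"x": 0, "y": 0, "z": 0, "yaw": 8.2},
  {"x": 0, "y": 0, "z": 0, "yaw": 8.2},
  {"x": 0, "y": 0, "z": 0, "yaw": 8.2},
  {"x": 0, "y": 0, "z": 0, "yaw": 8.2},
  {"x": 0, "y": 0, "z": 0, "yaw": 8},
  {"x": 0, "y": 0, "z": 0, "yaw": 0},
  {"x": 0, "y": 0, "z": 0, "yaw": 0},
], gripper=0.3)

```text
time_s: 18.1
ee_pos: [0.4807, -0.1667, 0.2142]
tcp_rot: [-17.6, 89.9, 154.7]
force: [-0.4, 0.6, -0.1]
opening: 0.695
```

```bash
python3 - <<'E'
from h import *
s=telemetry.sense(); Rt=toolR(); print(s["time_s"],s["ee_pos"].round(4),s["q"].round(1)); 
print(np.degrees(np.arctan2(Rt[1,1],Rt[0,1])))
print(Rt.T@(np.array([.4822,-.1666,.0705])-s["ee_pos"]))
E
```

```text
18.1 [ 0.4807 -0.1667  0.2142] [ 32.1   4.1 -18.7 103.1   1.4  73.2 -84.7]
-97.65266672707153
[ 0.14374108 -0.00027825 -0.00163305]
```

Request:
move_arm([
  {"x": 0.04, "y": 0, "z": -0.0015, "yaw": 0},
  {"x": 0.04, "y": 0, "z": 0, "yaw": 0},
  {"x": 0.035, "y": 0, "z": 0, "yaw": 0},
  {"x": 0.018, "y": 0, "z": 0, "yaw": 0},
  {"x": 0.01, "y": 0, "z": 0, "yaw": 0},
  {"x": 0, "y": 0, "z": 0, "yaw": 0},
  {"x": 0, "y": 0, "z": 0, "yaw": 0},
])

```text
time_s: 18.8
ee_pos: [0.4831, -0.1672, 0.0727]
tcp_rot: [174.3, 89.9, -13.5]
force: [0.4, 0.3, 0.4]
opening: 0.706
```

Request:
move_arm([
  {"x": 0, "y": 0, "z": 0, "yaw": 0},
  {"x": 0, "y": 0, "z": 0, "yaw": 0},
  {"x": 0, "y": 0, "z": 0, "yaw": 0},
  {"x": 0, "y": 0, "z": 0, "yaw": 0},
  {"x": 0, "y": 0, "z": 0, "yaw": 0},
  {"x": 0, "y": 0, "z": 0, "yaw": 0},
  {"x": 0, "y": 0, "z": 0, "yaw": 0},
  {"x": 0, "y": 0, "z": 0, "yaw": 0},
], gripper=1, squeeze=15)

```text
time_s: 19.6
ee_pos: [0.4824, -0.167, 0.0718]
tcp_rot: [-21.8, 90.0, 150.3]
force: [0.3, -0.2, 0.7]
opening: 0.157
```

Request:
move_arm([
  {"x": 0, "y": 0, "z": 0, "yaw": 0},
  {"x": 0, "y": 0, "z": 0, "yaw": 0},
  {"x": 0, "y": 0, "z": 0, "yaw": 0},
])

```text
time_s: 19.9
ee_pos: [0.4825, -0.167, 0.0719]
tcp_rot: [-56.5, 90.0, 115.6]
force: [0.6, 0.5, 1.3]
opening: 0.159
```

Request:
move_arm([
  {"x": 0, "y": 0.001, "z": 0, "yaw": 0},
  {"x": 0, "y": 0.001, "z": 0, "yaw": 0},
  {"x": 0, "y": 0, "z": 0, "yaw": 0},
  {"x": 0, "y": 0, "z": 0, "yaw": 0},
])

```text
time_s: 20.3
ee_pos: [0.4822, -0.1691, 0.0719]
tcp_rot: [-147.2, 90.0, 24.9]
force: [1.0, 0.1, 0.5]
opening: 0.16
```

Request:
move_arm([
  {"x": 0, "y": 0, "z": 0, "yaw": 0},
  {"x": 0, "y": 0, "z": 0, "yaw": 0},
  {"x": 0, "y": 0, "z": 0, "yaw": 0},
  {"x": 0, "y": 0, "z": 0, "yaw": 0},
  {"x": 0, "y": 0, "z": 0, "yaw": 0},
], gripper=0.5)

```text
time_s: 20.8
ee_pos: [0.4822, -0.1691, 0.0719]
tcp_rot: [130.0, 90.0, -57.9]
force: [0.4, -0.1, 0.0]
opening: 0.476
```

Request:
move_arm([
  {"x": -0.02, "y": 0, "z": 0, "yaw": 0},
  {"x": -0.04, "y": 0, "z": 0, "yaw": 0},
  {"x": -0.04, "y": 0, "z": 0, "yaw": 0},
  {"x": -0.04, "y": 0, "z": 0, "yaw": 0},
  {"x": -0.03, "y": 0, "z": 0, "yaw": 0},
  {"x": 0, "y": 0, "z": 0, "yaw": 0},
  {"x": 0, "y": 0, "z": 0, "yaw": 0},
])

```text
time_s: 21.5
ee_pos: [0.4824, -0.1692, 0.2422]
tcp_rot: [161.4, 89.9, -26.5]
force: [-0.1, 1.0, -0.8]
opening: 0.504
```

```bash
python3 - <<'E'
from h import *
s=telemetry.sense(); print(s["time_s"],s["ee_pos"].round(4),s["opening"],s["force"].round(2))
im=optics.grab_frame("scene"); cv2.imwrite("pics/s8.png",cv2.resize(im[150:320,110:400,::-1],None,fx=2.7,fy=2.7,interpolation=cv2.INTER_CUBIC))
E
```

```text
21.5 [ 0.4824 -0.1692  0.2422] 0.5040994224205589 [-0.1   1.01 -0.83]
```

View pics/s8.png

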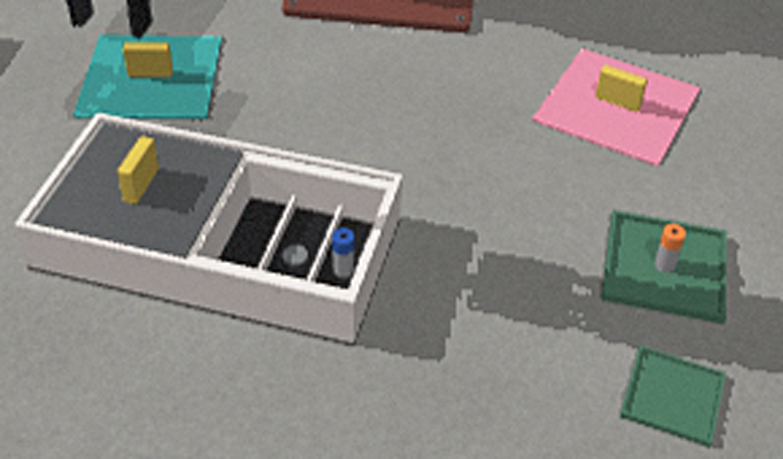

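The cover lies flat at the far end with its rib at (140,170). Blue is upright in its pocket (343,250), orange is upright in the larger dish (672,245), and the arm is clear. I'm handing in.

```bash
python3 -c "
from rig import r; print(r.job_done())"
```

```text
the job is handed in; nothing more can be done
None
```

The job is done and handed in at about 21.6 s, well under the 51 s limit. I slid the cover to the caddy's far end without lifting it. Then I took the orange-banded cartridge from the pocket next to the deck and stood it in the larger green dish.

- **Final picture:** the cover is flat at that end with all three pockets open. Blue is upright in its own pocket, orange is upright near the middle of the dish, and the gripper is clear of everything.
- **Checks that disagreed:** after the first slide the arm showed 146.8 mm of cover travel and the images about 145.4 mm, with one rough image check giving 144.4 mm. That was too close to the 145 mm needed.
- **Cover moved again, out of order:** after placing the cartridge I regripped the rib and slid the cover 2.1 mm further. That makes about 147.5 mm by the images and 149 mm by the arm. I did not feel the end stop.
- **Forces:** the highest I saw was 7 N, when the cartridge was gripped against the pocket floor. Setting it down in the dish showed about 4 N.

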